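# Shield the fluorometer port and hold the filter slide at its click-stop

### The job

Ready the bench fluorometer for a reading: push the blue light-shield sleeve all the way down over the upright metal port on the reader and let go of it. Then take the red knob of the filter slide, move the slide along its rail until you feel the ball of the brass click-stop drop into the notch in the slide's edge, and finish still holding the knob there. Leave the bottle, tip box and tube rack where they are.

Things in the scene. Friction and masses are not known exactly. Their poses are not given: they have to be found in the camera images.
- sleeve: Blue rigid tube standing upright on the black bench, left or right of the reader: outer diameter 42 mm, bore 33 mm, 70 mm tall, about 90 g, both ends alike. Origin at the centre of its lower end, z up.
- reader: Cream bench fluorometer, fixed: 160 mm (x) by 340 mm (y), flat deck 60 mm above the bench. Origin at the centre of its underside; y runs along the rail, which lies on the deck's middle line; x points away from the robot at yaw 0. 80 mm from the middle towards +y a grey bridge (72 x 64 mm, top 85 mm above the bench) spans the slide and carries the port.
- port_seat (a point): Centre of the foot of the port, on top of the grey bridge, 85 mm above the bench. The port is a fixed upright metal spigot 30 mm in diameter and 26 mm tall, its top 5 mm tapering to 22 mm; the sleeve is home when its lower end sits on the bridge here.
- filter_slide: Aluminium filter bar, 30 mm wide, top 11 mm above the deck, with a red knob near its -y end. Origin on the deck (60 mm above the bench) under the knob's middle; axes parallel to the reader's. Slides only along the reader's y, taking about 3 N; from its start it must go 25 to 75 mm towards +y to bring the notch to the ball, and can run 20 mm or more beyond, to an end stop.
- knob_top (a point): Centre of the top face of the red knob, 105 mm above the bench. The knob is an upright block, 24 mm across the rail (reader's x), 30 mm along it, standing 34 mm above the bar.
- slide_notch (a point): Mouth of the V-notch (10 mm wide, 4 mm deep, dark faces) in the bar's front edge (the reader's -x side), 60 mm ahead (+y) of the knob's middle. The ball drops in when the notch is level with it along the reader's y; within about 2.5 mm it draws a freed slide to the notch's middle; pushing the slide out again takes about 15 N.
- stop_ball (a point): Where the click-stop's spring ball (8 mm) touches the bar's front edge. The click-stop is a brass block, 30 mm (x) by 20 mm (y), top 12 mm above the deck, fixed at the front of the rail at a place along it that differs each time; axes parallel to the reader's.
- buffer_bottle: White bottle with an orange cap, 54 mm in diameter, 110 mm tall, loose on the bench on the side of the reader where the sleeve is not; leave it alone. Origin at the centre of its underside.
- tip_box: Teal pipette-tip box with a clear lid, 75 x 115 x 60 mm, loose on the bench; leave it alone. Origin at the centre of its underside.
- tube_rack: Green rack of small tubes, 70 x 120 x 40 mm, loose on the bench; leave it alone. Origin at the centre of its underside.
Things that resemble listed ones, but are neither listed nor needed, are in the scene too. Of the things that look like the sleeve, the smallest one is meant.

How it is judged:
By the outcome, as a careful person would: the job done as asked, in the order asked, and still so for the second after the job is handed in, while the arm keeps its last pose, push and grip.
It also fails if it takes over 61 s, if anything falls off the work surface, if the arm or the gripper's body presses on something with over 40 N, if the wrist force passes 120 N, or if a joint passes its speed limit or range.

### The arm

A 7-joint arm with a two-finger parallel gripper is mounted at the origin on the work surface. World frame = base frame: x ahead of the robot, y to its left, z up, the work surface at z = 0. Lengths are in m, angles in rad, forces in N, time in s.
With the tool pointing down it reaches from about 0.4 to 0.85 m from the base axis. Payload 10.4 kg.
Tool frame: the origin (TCP) lies at the very end of the fingers, on their centre line; the grasp point (between the pads) lies 19 mm behind it (grasp_offset is the distance from the TCP to the grasp point, in m); z points along the fingers, y is the line along which they close (so a half turn about z gives the same grasp; the last joint's range is limited). The gripper opens to 85 mm and grips with 20 to 120 N. Pads are 22 mm wide; open, the fingers measure 114 mm over their backs; the gripper's body (76 mm by 85 mm) begins 54 mm behind the grasp point. The pads swing forward as they close: fully open they stand 13 mm farther back than shut.
Start: joints at [1.269, 0.332, -0.065, 1.46, 0.022, 1.35, -0.088], TCP at [0.172, -0.601, 0.231] pointing down, gripper open.
Joint ranges: [-2.6, 2.6], [-0.5, 2.12], [-1.47, 1.34], [0.16, 2.42], [-1.27, 4.41], [0.06, 2.06], [-2.6, 2.6]. Speed limits (rad/s): [2.22, 2.22, 2.79, 2.79, 3.14, 3.14, 3.14].

### API

Orientations are given as a unit quaternion [x, y, z, w].
In Python, from workcell import * gives the robot as it stands.
- The arm moves only by the tool jog_arm, never from a script. Its argument "plan" is a list of rows, each a list of 3 entries, a list of its own where there are three numbers: the turn, a rotation vector about the tool's x, y, z in rad, then the shift along the tool's x, y, z in m, then the finger opening in m, from 0 to 0.0854. A call has 1 to 8 rows; each row is the pose to reach, as a shift and turn from the pose commanded when the call began, along the tool's axes at that moment; what a row does not reach only later rows make up. A row lasts 1/12 s, in which the tool goes at most 41.7 mm and 7.16 degrees, less where a joint would pass 70% of its speed; a pose out of reach is approached as far as the arm can. A call with a gripper value outside its range is refused whole. The fingers move at their own pace and stop on an object; "force" is the grip in N (left out, the last holds). Time passes only in rows, so rows that repeat a pose let the fingers close. It gives the time, the measured TCP pose, the force, the opening and the grip force at its end, in the units of the state.
- get_obs(): the state, without advancing time (a new reading comes with each control period).
- camera(name): name is "scene" or "top"; returns a dict with "img" (480x640x3 uint8, red, green, blue), "mtx" (3x3 intrinsics, pixels), "k1" (the pictures are not rectified: a ray, as slopes to the right and down, at radius r is drawn at 1 + k1 r^2 times it, then the intrinsics apply), "extrinsics" (4x4, takes a point from camera to world coordinates). Camera axes: x right, y down, z forward; pixel columns grow to the right and rows downward; lengths in m; the calibration is good to about 2 mm. A picture is of the moment at which its call begins. There is no depth.
- hand_in(): hands the job in; it is judged then, once.
The state is a dict: "clock": time; "joint_pos": joint angles; "joint_velocities": joint speeds; "tau": joint torques, N m; "position": TCP position; "ee_rot": TCP orientation; "ft_force": force on the tool from outside, world axes, zero at the start; "torque": the same for the moment, N m; "grip_width": opening from 0.0 (shut) to 1.0 (fully open); "grasp_force": force on a finger pad.
Only numpy, scipy, OpenCV 4.12 (cv2) and the standard library are available. Lean on these libraries where they do the work, as an engineer would, in place of code of your own. Each camera call takes 0.05 s, during which the arm holds its last target. There are 200 camera calls.

## Working session

There is one attempt and no reset: what is moved stays moved. The work goes in short steps, Python scripts to look and compute and a tool call to move; the robot and the scene stay as the last step left them, time stands still between calls to the robot, and variables do not carry over. Pictures are saved under pics/ and viewed, at most 10 in all, crops included, and the job is handed in when it is done.

Besides the shell and the picture viewer there is one more tool, called after "Call:" as name(argument=value, ...), one argument or row to a line, values as JSON. jog_arm: Moves the arm, as the interface text tells. Its arguments: {"type":"object","properties":{"plan":{"type":"array"},"force":{"type":"number"}},"required":["plan"]}

```bash
mkdir -p pics; cat > h.py <<'E'
from workcell import *
import numpy as np, cv2
def ray(c,u,v):
    K=c["mtx"];d=np.array([(u-K[0][2])/K[0][0],(v-K[1][2])/K[1][1]]);s=d.copy()
    for _ in range(30): s=d/(1+c["k1"]*(s@s))
    E=np.array(c["extrinsics"]);return E[:3,3],E[:3,:3]@np.array([s[0],s[1],1])
def onz(c,u,v,z):
    o,r=ray(c,u,v);return o+r*(z-o[2])/r[2]
def proj(c,p):
    E=np.linalg.inv(np.array(c["extrinsics"]));q=E[:3,:3]@np.array(p)+E[:3,3];s=q[:2]/q[2];s=s*(1+c["k1"]*(s@s))
    K=c["mtx"];return np.array([K[0][0]*s[0]+K[0][2],K[1][1]*s[1]+K[1][2]])
def save(name,img): cv2.imwrite("pics/"+name,cv2.cvtColor(np.ascontiguousarray(img),cv2.COLOR_RGB2BGR))
def blobs(c,lo,hi,amin=60):
    h=cv2.cvtColor(c["img"],cv2.COLOR_RGB2HSV);m=cv2.inRange(h,np.array(lo),np.array(hi))
    n,l,s,ce=cv2.connectedComponentsWithStats(m)
    return [(s[i].tolist(),ce[i].round(1).tolist()) for i in range(1,n) if s[i][4]>amin],l
E
python3 - <<'E'
from h import *
import pickle
for n in("scene","top"):
    c=camera(n);save(n+"0.png",c["img"]);pickle.dump(c,open(n+".pkl","wb"));print(n,c["mtx"],c["k1"],np.round(c["extrinsics"],3))
o=get_obs();print(o)
E
```

```text
scene [[529.06506241   0.         316.57375252]
 [  0.         529.06506241 241.6185669 ]
 [  0.           0.           1.        ]] -0.09659120655848376 [[ 0.868  0.317 -0.383  0.975]
 [ 0.497 -0.569  0.655 -0.873]
 [-0.011 -0.759 -0.651  0.944]
 [ 0.     0.     0.     1.   ]]
top [[594.18093642   0.         324.02563257]
 [  0.         594.18093642 236.85027653]
 [  0.           0.           1.        ]] 0.0539942249837094 [[ 0.056 -0.978  0.201  0.207]
 [-0.998 -0.054  0.016 -0.035]
 [-0.005 -0.202 -0.979  1.245]
 [ 0.     0.     0.     1.   ]]
{'clock': 0.1, 'joint_pos': array([ 1.26946274,  0.33280879, -0.06466061,  1.46085331,  0.02159684,
        1.34989676, -0.08848827]), 'joint_velocities': array([ 9.07784628e-05, -1.45125863e-03, -7.55281199e-05, -2.28436752e-03,
        2.05900223e-03,  1.34658668e-03, -1.54767627e-03]), 'tau': array([ 2.56728112e-03, -6.26746273e+01,  4.98552003e-02, -3.92428887e+01,
        1.63747830e-02,  6.89830500e-03, -2.46110818e-05]), 'position': array([ 0.17184543, -0.60056498,  0.23059724]), 'ee_rot': array([ 9.90304448e-01,  1.38912548e-01, -1.21342789e-04, -6.23935693e-04]), 'ft_force': array([ 0.39284013,  0.35597563, -0.34928782]), 'torque': array([ 0.0110182 , -0.00770714,  0.00364122]), 'grasp_force': 0.0, 'grip_width': 0.9975949889182416}
```

View pics/scene0.png

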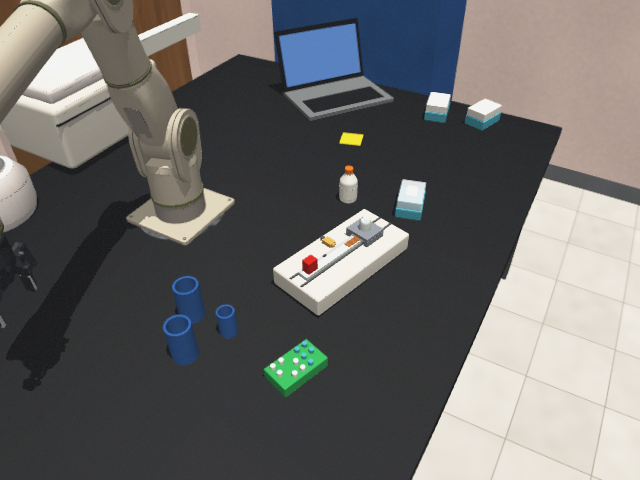

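View pics/top0.png

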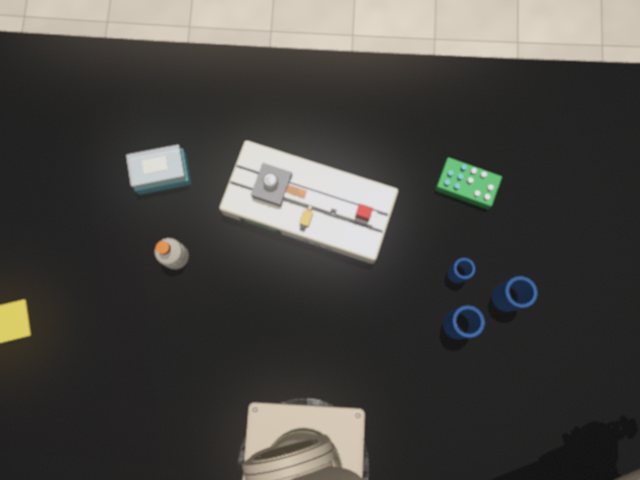

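The top view shows three blue tubes at pixels (462,270), (465,323) and (520,293). The scene view shows them at (227,321), (181,340) and (188,300). The one at top (462,270) / scene (227,321) is clearly the smallest. The reader has its port at top (270,181), knob at (364,212) and brass stop at (306,217).

```bash
python3 - <<'E'
from h import *
import pickle
T=pickle.load(open("top.pkl","rb"));S=pickle.load(open("scene.pkl","rb"))
for n,c in(("T",T),("S",S)):
    b,l=blobs(c,(105,120,40),(125,255,255))
    for s,ce in b:
        if s[4]<9000 and s[1]>230:
            print(n,"blue",s,ce)
    b,l=blobs(c,(0,180,90),(6,255,255),30);print(n,"red",b)
    b,l=blobs(c,(18,120,90),(28,255,255),15);print(n,"brass",b)
# sleeve rim: bright blue pixels, ellipse of hull
for n,c,(x0,y0,x1,y1) in(("T",T,(440,250,485,292)),("S",S,(208,300,245,345))):
    h=cv2.cvtColor(c["img"],cv2.COLOR_RGB2HSV)[y0:y1,x0:x1]
    m=cv2.inRange(h,(105,120,110),(125,255,255));ys,xs=np.nonzero(m)
    hull=cv2.convexHull(np.c_[xs+x0,ys+y0].astype(np.float32));e=cv2.fitEllipse(hull);print(n,"rim",e,onz(c,*e[0],0.07).round(4))
    E0=np.array(e[0]);a=[onz(c,*(E0+[d,0]),.07) for d in(-e[1][0]/2,e[1][0]/2)];print("dia",np.linalg.norm(a[0]-a[1]))
print("port ~",onz(T,270,181,.111),onz(S,365,222,.111)); print("knob",onz(T,364.5,211,.105),onz(S,310,260,.105))
print("bigtubes",onz(T,468,322,.1),onz(T,521,292,.1))
a=cv2.resize(T["img"][135:270,215:405],None,fx=4,fy=4,interpolation=cv2.INTER_CUBIC);save("reader_top.png",a)
a=cv2.resize(S["img"][205:310,270:415],(725,525),interpolation=cv2.INTER_CUBIC)
b=cv2.resize(T["img"][240:345,430:545],(575,525),interpolation=cv2.INTER_CUBIC)
save("reader_scene.png",a);save("tubes.png",b)
E
```

```text
T blue [447, 257, 29, 26, 501] [461.4, 269.9]
T blue [492, 276, 46, 36, 1193] [514.9, 293.9]
T blue [443, 305, 42, 34, 972] [464.2, 322.3]
T red []
T brass [([0, 299, 32, 45, 1160], [14.1, 320.7])]
S blue [163, 276, 42, 89, 2421] [184.2, 320.3]
S blue [215, 304, 23, 35, 580] [226.3, 320.6]
S red [([303, 256, 14, 18, 189], [309.7, 264.1])]
S brass [([339, 132, 25, 14, 267], [351.0, 138.6]), ([322, 237, 14, 11, 90], [328.5, 241.6])]
T rim ((464.0651550292969, 267.9348449707031), (20.816781997680664, 21.65760612487793), 135.0) [ 0.4001 -0.2978  0.07  ]
dia 0.0411145968396864
S rim ((226.36392211914062, 319.6322021484375), (21.67300796508789, 33.05086898803711), 169.88917541503906) [ 0.4189 -0.3155  0.07  ]
dia 0.04759797384132639
port ~ [0.54650719 0.0966639  0.111     ] [0.55411431 0.09109908 0.111     ]
knob [ 0.49703739 -0.09358098  0.105     ] [ 0.5009161  -0.09327785  0.105     ]
bigtubes [ 0.29170023 -0.29911437  0.1       ] [ 0.35470934 -0.39937037  0.1       ]
```

View pics/reader_top.png

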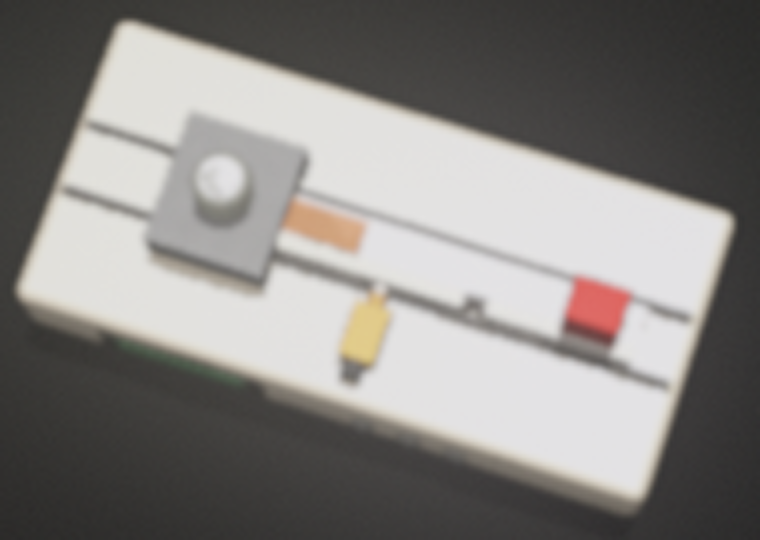

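View pics/reader_scene.png

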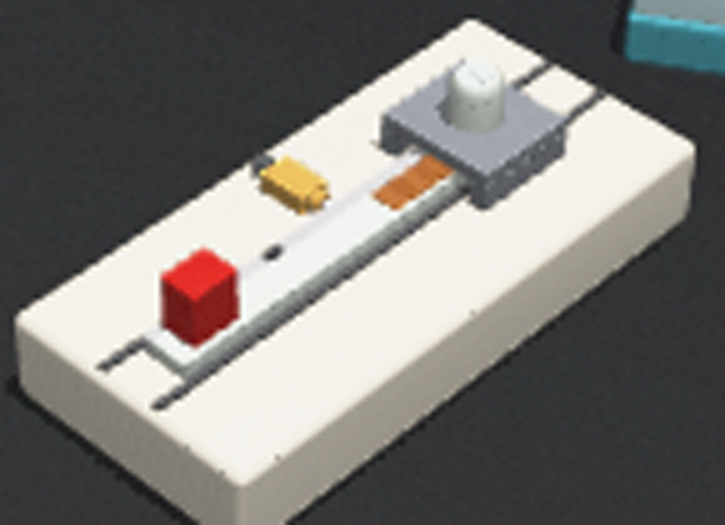

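View pics/tubes.png

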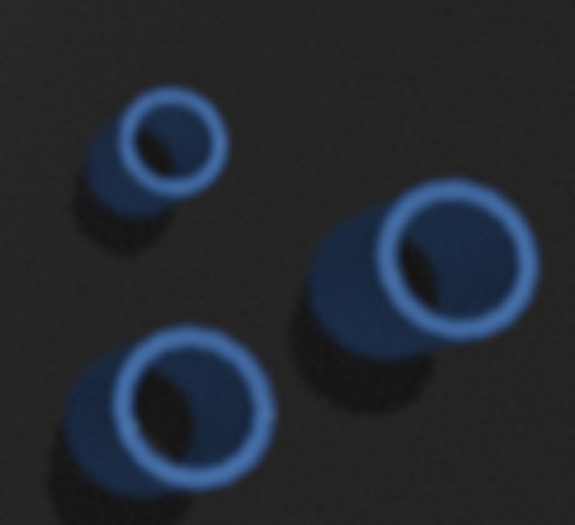

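The crops show the smallest tube's rim at top pixel (464,268). It measures 41 mm across, which matches 42 mm, so it's the sleeve; the other two are about 60 mm. In the reader crop, the port top is at (222,178), knob top (599,306), notch (475,300) and ball tip (380,290).

```bash
cat > m.py <<'E'
from h import *
import pickle
T=pickle.load(open("top.pkl","rb"));S=pickle.load(open("scene.pkl","rb"))
t=lambda u,v:(u/4+215-.4,v/4+135-.4)
s=lambda u,v:(u/5+270-.4,v/5+205-.4)
def tri(a,b):
    (o,r),(p,q)=ray(T,*a),ray(S,*b);k=np.linalg.lstsq(np.c_[r,-q],p-o,rcond=None)[0]
    A,B=o+r*k[0],p+q*k[1];return (A+B)/2,np.linalg.norm(A-B)
E
python3 - <<'E'
from m import *
np.set_printoptions(precision=4,suppress=True)
P=lambda c,uv,z:onz(c,*uv,z)
port=P(T,t(222,176),.111);knob=P(T,t(599,306),.105)
print("port",port,P(S,s(475,70),.111),tri(t(222,176),s(475,70)))
print("knob",knob,P(S,s(200,268),.105),tri(t(599,306),s(200,268)))
# deck corners top at .06
C=[P(T,t(*q),.06) for q in((122,20),(735,215),(640,502),(18,290))];print(C)
for i in range(4): d=C[(i+1)%4]-C[i];print(np.linalg.norm(d),np.degrees(np.arctan2(d[1],d[0])))
cen=sum(C)/4
d=(port-knob)[:2];y1=d/np.linalg.norm(d);print("port-knob",np.linalg.norm(d),np.degrees(np.arctan2(d[1],d[0])))
e=C[0]-C[1]+C[3]-C[2];Y=e[:2]/np.linalg.norm(e[:2]);print("edge ang",np.degrees(np.arctan2(Y[1],Y[0])))
print("cen",cen,"port from cen", cen[:2]+.08*Y)
# rails: bar lines in crop
a,b=P(T,t(88,125),.06),P(T,t(690,318),.06);d=a-b;print("rail ang",np.degrees(np.arctan2(d[1],d[0])))
nt=P(T,t(475,300),.071);ba=P(T,t(380,290),.067);br=P(T,t(366,328),.072)
print("notch",nt,"along from knob",(nt-knob)[:2]@y1,(nt-knob)[:2]@Y)
for n,q in(("ball",ba),("brass",br)):print(n,q,"along from notch",(q-nt)[:2]@y1,"knob+60:",(q-knob)[:2]@y1-.06)
# scene
nt2=P(S,s(272,253),.069);ba2=P(S,s(315,200),.066);br2=P(S,s(290,176),.072);k2=P(S,s(200,268),.105)
print("scene notch-knob",(nt2-k2)[:2]@y1,"ball-notch",(ba2-nt2)[:2]@y1,"brass-notch",(br2-nt2)[:2]@y1)
# sleeve scene rim
h=cv2.cvtColor(S["img"],cv2.COLOR_RGB2HSV)[300:345,210:245];print(h[:,16,2])
print("sleeve rim in scene expected",proj(S,[.400,-.298,.07]), [proj(S,[.4+.021*np.cos(f),-.298+.021*np.sin(f),.07]) for f in np.arange(4)*np.pi/2])
E
```

```text
port [0.5515 0.0968 0.111 ] [0.5472 0.1031 0.111 ] (array([0.5499, 0.0963, 0.1167]), np.float64(0.00044325945805680363))
knob [ 0.4968 -0.0933  0.105 ] [ 0.4969 -0.0883  0.105 ] (array([ 0.4974, -0.0921,  0.1077]), np.float64(0.003225547730673769))
[array([0.6492, 0.1614, 0.06  ]), array([ 0.5605, -0.1636,  0.06  ]), array([ 0.4076, -0.1205,  0.06  ]), array([0.5003, 0.2028, 0.06  ])]
0.33694962637365167 -105.2617849387813
0.15879696581737432 164.25845675400092
0.33637447767779877 74.010659828841
0.1545218638402886 -15.531494533889182
port-knob 0.19782153814915515 73.96354415891301
edge ang 74.37474818547669
cen [0.5294 0.02   0.06  ] port from cen [0.5509 0.0971]
rail ang 74.78212261201263
notch [ 0.5052 -0.0319  0.071 ] along from knob 0.06128751310070864 0.061350005666674604
ball [0.5088 0.0169 0.067 ] along from notch 0.047876130003307385 knob+60: 0.049163643104016025
brass [0.4873 0.0225 0.072 ] along from notch 0.04737560689914939 knob+60: 0.04866311999985802
scene notch-knob 0.05942470816388838 ball-notch 0.0459478653151787 brass-notch 0.045240359529697516
[ 54  54  55  59 112 194 107 112 110 112 112 111 111 111 114 111 138 186
 138 111 112 110 111 113 111 113 114 110 110 110 110 110 110 110 110 111
 109 109  90  56  57  57  57  57  57]
sleeve rim in scene expected [224.3093 311.2099] [array([231.9263, 314.7401]), array([229.9874, 305.1071]), array([216.806, 307.727]), array([218.5085, 317.4463])]
```

Call:
jog_arm(
  plan=[
    [[0, 0, 0], [0.03, -0.0225, 0], 0.0854],
    [[0, 0, 0], [0.06, -0.045, 0], 0.0854],
    [[0, 0, 0], [0.09, -0.0675, 0], 0.0854],
    [[0, 0, 0], [0.12, -0.09, 0], 0.0854],
    [[0, 0, 0], [0.15, -0.1125, 0], 0.0854],
    [[0, 0, 0], [0.18, -0.135, 0], 0.0854],
    [[0, 0, 0], [0.21, -0.1575, 0], 0.0854],
    [[0, 0, 0], [0.24, -0.18, 0], 0.0854],
  ],
  force=40,
)

```text
clock: 0.77
position: [0.3538, -0.3601, 0.2312]
ee_rot: [0.99, 0.139, -0.0, 0.0]
ft_force: [0.8, -0.4, 0.2]
grip_width: 1.001
grasp_force: 0.0
```

```bash
cat > to.py <<'E'
from h import *
from scipy.spatial.transform import Rotation as R
def to(p,yaw=None):
    o=get_obs();r=R.from_quat(o["ee_rot"]);print("clk %.2f pos %s f %s w %.3f g %.1f"%(o["clock"],o["position"].round(4),o["ft_force"].round(1),o["grip_width"],o["grasp_force"]))
    m=r.as_matrix();print("toolx",m[:,0].round(3),"tooly",m[:,1].round(3))
    if p is not None: print("shift",(m.T@(np.array(p)-o["position"])).round(4))
E
python3 - <<'E'
from to import *
from m import *
print("sleeve scene",onz(S,226.2,311,.07),tri((464.1,267.9),(226.2,311)))
to([.401,-.298,.23])
E
```

```text
sleeve scene [ 0.40329059 -0.29541514  0.07      ] (array([ 0.40163805, -0.29653352,  0.06973544]), np.float64(0.0039261301743180755))
clk 0.77 pos [ 0.3538 -0.3601  0.2312] f [ 0.8 -0.4  0.2] w 1.001 g 0.0
toolx [ 0.961  0.275 -0.   ] tooly [ 0.275 -0.961 -0.   ]
shift [ 0.0624 -0.0467  0.0011]
```

Call:
jog_arm(
  plan=[
    [[0, 0, 0], [0.03, -0.023, 0], 0.0854],
    [[0, 0, 0], [0.0635, -0.048, 0], 0.0854],
    [[0, 0, 0], [0.0635, -0.048, 0.03], 0.0854],
    [[0, 0, 0], [0.0635, -0.048, 0.07], 0.0854],
    [[0, 0, 0], [0.0635, -0.048, 0.11], 0.0854],
    [[0, 0, 0], [0.0635, -0.048, 0.15], 0.0854],
    [[0, 0, 0], [0.0635, -0.048, 0.19], 0.0854],
    [[0, 0, 0], [0.0635, -0.048, 0.201], 0.0854],
  ],
)

```text
clock: 1.43
position: [0.3977, -0.2959, 0.0249]
ee_rot: [0.99, 0.139, -0.003, -0.003]
ft_force: [-0.6, -0.1, -0.4]
grip_width: 0.999
grasp_force: 0.0
```

Call:
jog_arm(
  plan=[
    [[0, 0, 0], [0, 0, 0], 0.06],
    [[0, 0, 0], [0, 0, 0], 0.05],
    [[0, 0, 0], [0, 0, 0], 0.044],
    [[0, 0, 0], [0, 0, 0], 0.038],
    [[0, 0, 0], [0, 0, 0], 0.036],
    [[0, 0, 0], [0, 0, 0], 0.036],
    [[0, 0, 0], [0, 0, 0], 0.036],
    [[0, 0, 0], [0, 0, 0], 0.036],
  ],
  force=40,
)

```text
clock: 2.1
position: [0.4026, -0.2994, 0.033]
ee_rot: [0.99, 0.139, 0.001, 0.002]
ft_force: [-0.9, 0.1, 5.5]
grip_width: 0.488
grasp_force: 39.8
```

Call:
jog_arm(
  plan=[
    [[0, 0, 0], [0, 0, -0.02], 0.036],
    [[0, 0, 0], [0, 0, -0.05], 0.036],
    [[0, 0, 0], [0, 0, -0.085], 0.036],
    [[0, 0, 0], [0, 0, -0.12], 0.036],
    [[0, 0, 0], [0, 0, -0.15], 0.036],
    [[0, 0, 0.08], [0.015, -0.022, -0.16], 0.036],
    [[0, 0, 0.16], [0.035, -0.05, -0.16], 0.036],
    [[0, 0, 0.24], [0.055, -0.078, -0.16], 0.036],
  ],
  force=50,
)

```text
clock: 2.77
position: [0.4335, -0.2079, 0.1934]
ee_rot: [1.0, 0.016, 0.002, 0.002]
ft_force: [1.3, -0.3, -1.4]
grip_width: 0.48
grasp_force: 50.7
```

```bash
python3 - <<'E'
from to import *
to([.55,.098,.19])
E
```

```text
clk 2.77 pos [ 0.4335 -0.2079  0.1934] f [ 1.3 -0.3 -1.4] w 0.480 g 50.7
toolx [0.999 0.033 0.004] tooly [ 0.033 -0.999  0.003]
shift [ 0.1264 -0.3019  0.003 ]
```

Call:
jog_arm(
  plan=[
    [[0, 0, 0.04], [0.014, -0.033, 0], 0.036],
    [[0, 0, 0.08], [0.028, -0.066, 0], 0.036],
    [[0, 0, 0.12], [0.042, -0.1, 0], 0.036],
    [[0, 0, 0.16], [0.056, -0.134, 0], 0.036],
    [[0, 0, 0.2], [0.07, -0.168, 0], 0.036],
    [[0, 0, 0.24], [0.084, -0.202, 0], 0.036],
    [[0, 0, 0.28], [0.098, -0.234, 0], 0.036],
    [[0, 0, 0.31], [0.11, -0.262, 0], 0.036],
  ],
)

```text
clock: 3.43
position: [0.5331, 0.0605, 0.1924]
ee_rot: [0.991, -0.136, 0.002, -0.0]
ft_force: [0.3, -1.0, -0.8]
grip_width: 0.482
grasp_force: 50.7
```

Call:
jog_arm(
  plan=[
    [[0, 0, 0], [0, 0, 0], 0.036],
    [[0, 0, 0], [0, 0, 0], 0.036],
    [[0, 0, 0], [0, 0, 0], 0.036],
  ],
)

```text
clock: 3.68
position: [0.5325, 0.0575, 0.1914]
ee_rot: [0.991, -0.135, 0.001, 0.0]
ft_force: [0.2, -0.9, -0.9]
grip_width: 0.481
grasp_force: 50.8
```

```bash
python3 - <<'E'
from to import *
to([.551,.098,.167])
E
```

```text
clk 3.68 pos [0.5325 0.0575 0.1914] f [ 0.2 -0.9 -0.9] w 0.481 g 50.8
toolx [ 0.963 -0.268  0.002] tooly [-0.268 -0.963  0.   ]
shift [ 0.007  -0.044   0.0244]
```

Call:
jog_arm(
  plan=[
    [[0, 0, 0], [0.003, -0.02, 0], 0.036],
    [[0, 0, 0], [0.007, -0.044, 0.01], 0.036],
    [[0, 0, 0], [0.007, -0.044, 0.025], 0.036],
    [[0, 0, 0], [0.007, -0.044, 0.025], 0.036],
    [[0, 0, 0], [0.007, -0.044, 0.025], 0.036],
  ],
)

```text
clock: 4.1
position: [0.5504, 0.0967, 0.1653]
ee_rot: [0.991, -0.136, -0.0, 0.001]
ft_force: [0.0, -0.5, -0.6]
grip_width: 0.478
grasp_force: 50.8
```

```bash
python3 - <<'E'
from to import *
import pickle
c=camera("scene");pickle.dump(c,open("s1.pkl","wb"));t=camera("top");pickle.dump(t,open("t1.pkl","wb"))
to(None)
a=cv2.resize(c["img"][150:250,320:420],None,fx=5,fy=5,interpolation=cv2.INTER_CUBIC)
b=cv2.resize(t["img"][130:250,215:335],(300,300),interpolation=cv2.INTER_CUBIC)
im=np.zeros((500,800,3),np.uint8);im[:,:500]=a;im[:300,500:]=b;save("hover.png",im)
E
```

```text
clk 4.20 pos [0.5511 0.0969 0.1663] f [-0.3  0.1  0.2] w 0.482 g 50.8
toolx [ 0.963 -0.27   0.001] tooly [-0.27  -0.963  0.001]
```

View pics/hover.png

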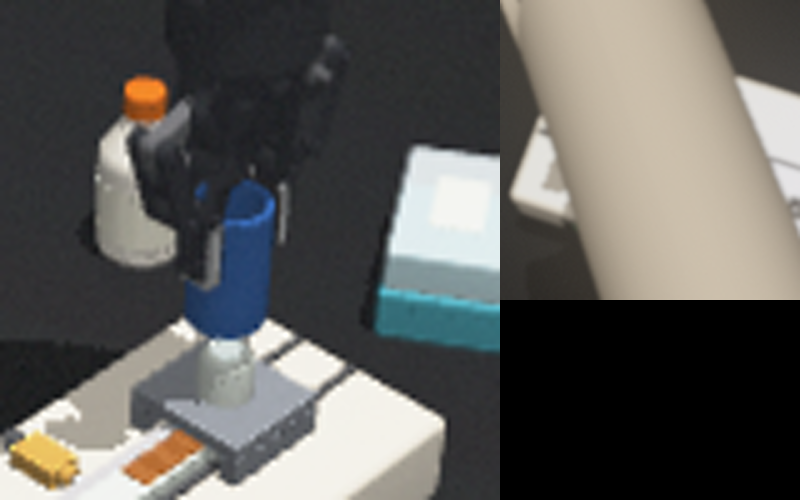

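The hover view shows the sleeve axis at crop (227,315) and the port axis at about (226,380), so they line up sideways. I'll check depth numerically.

```bash
python3 - <<'E'
from m import *
np.set_printoptions(precision=4,suppress=True)
c=pickle.load(open("s1.pkl","rb"));h=cv2.cvtColor(c["img"],cv2.COLOR_RGB2HSV)
m=cv2.inRange(h,(105,120,60),(125,255,255))[150:250,320:420];ys,xs=np.nonzero(m)
for r in range(ys.max()-14,ys.max()+1,1):
    q=xs[ys==r];print(r+150,q.min()+320,q.max()+320,end="; ")
# predicted silhouettes: sleeve bottom at tcp (.551,.097), bottom z .166-.031
f=np.linspace(0,2*np.pi,200)
for zb in(.133,.135,.137):
    q=np.array([proj(c,[.551+.021*np.cos(a),.097+.021*np.sin(a),zb]) for a in f]);print("\nsleeve bottom pred",zb,q.min(0),q.max(0))
for zz,r in((.085,.015),(.106,.015),(.111,.011)):
    q=np.array([proj(c,[.551+r*np.cos(a),.097+r*np.sin(a),zz]) for a in f]);print("port pred",zz,q.min(0),q.max(0))
print("jac dx,dy 1cm",proj(c,[.561,.097,.11])-proj(c,[.551,.097,.11]),proj(c,[.551,.107,.11])-proj(c,[.551,.097,.11]))
# actual port: horizontal brightness rows
g=cv2.cvtColor(c["img"],cv2.COLOR_RGB2GRAY);print(g[216:236,356:374])
g=cv2.cvtColor(S["img"],cv2.COLOR_RGB2GRAY);print(g[213:234,356:374])
E
```

```text
203 364 373; 204 364 373; 205 364 373; 206 357 373; 207 357 373; 208 357 373; 209 357 373; 210 357 373; 211 357 372; 212 357 372; 213 357 372; 214 358 371; 215 359 371; 216 361 369; 217 362 366; 
sleeve bottom pred 0.133 [356.9547 208.4335] [373.7157 218.6549]

sleeve bottom pred 0.135 [356.9854 207.8037] [373.7627 218.0195]

sleeve bottom pred 0.137 [357.0162 207.1727] [373.8098 217.3829]
port pred 0.085 [358.5698 224.6451] [370.2682 232.0305]
port pred 0.106 [358.9062 218.2607] [370.723  225.6112]
port pred 0.111 [360.5655 217.6863] [369.2519 223.0701]
jac dx,dy 1cm [3.562  1.1943] [ 1.7103 -2.1279]
[[241 241 237 138  83  59  61  61  61  60  62  63  62  62 113 199 239 241]
 [185 241 241 169 157 103  68 108  86  67  67  87 108 127 236 239 241 241]
 [164 184 185 134 122 120 232 187 209 210 210 199 159 147 241 241 241 241]
 [164 164 140 108 112 152 213 217 220 219 219 218 192 154 225 241 241 241]
 [133 121 108 103 126 153 194 219 218 220 219 219 163 160 171 241 241 202]
 [109 104 102 105 127 144 165 185 210 210 197 198 162 152 185 216 166 119]
 [103 104 103 107 123 137 147 160 168 173
[... 1885 characters left out ...]
180 172 157 164 166 167]
 [164 165 116 108 122 129 149 156 164 168 171 154 169 169 156 165 165 166]
 [164 115 103 108 122 136 148 155 140 164 166 167 170 163 154 169 166 167]
 [165 160 106 107 121 135 143 152 157 163 165 165 163 162 150 168 168 169]
 [164 166 109 106 122 134 144 150 157 160 164 164 159 156 144 166 166 167]
 [164 164 158 105 123 134 145 148 155 156 161 163 156 151 152 164 167 168]
 [165 163 163 156 161 141 142 148 153 156 157 160 154 158 165 167 167 168]
 [163 165 164 165 164 161 163 156 159 158 160 156 163 165 167 168 167 166]
 [162 162 163 164 165 167 165 165 166 165 167 164 166 165 166 167 167 166]
 [133 165 162 165 165 167 166 166 165 166 166 165 164 167 166 166 164 166]]
```

Call:
jog_arm(
  plan=[
    [[0, 0, 0], [0, 0, 0.01], 0.036],
    [[0, 0, 0], [0, 0, 0.018], 0.036],
    [[0, 0, 0], [0, 0, 0.022], 0.036],
    [[0, 0, 0], [0, 0, 0.024], 0.036],
    [[0, 0, 0], [0, 0, 0.026], 0.036],
    [[0, 0, 0], [0, 0, 0.028], 0.036],
    [[0, 0, 0], [0, 0, 0.03], 0.036],
    [[0, 0, 0], [0, 0, 0.03], 0.036],
  ],
)

```text
clock: 4.87
position: [0.5512, 0.0979, 0.1352]
ee_rot: [0.991, -0.135, 0.0, 0.0]
ft_force: [4.4, -2.9, -2.1]
grip_width: 0.483
grasp_force: 50.9
```

Call:
jog_arm(
  plan=[
    [[0, 0, 0], [0.0012, 0.0004, 0], 0.036],
    [[0, 0, 0], [0.0012, 0.0004, 0.003], 0.036],
    [[0, 0, 0], [0.0012, 0.0004, 0.006], 0.036],
    [[0, 0, 0], [0.0012, 0.0004, 0.009], 0.036],
    [[0, 0, 0], [0.0012, 0.0004, 0.011], 0.036],
    [[0, 0, 0], [0.0012, 0.0004, 0.012], 0.036],
  ],
)

```text
clock: 5.37
position: [0.5516, 0.0977, 0.1229]
ee_rot: [0.991, -0.135, -0.0, 0.0]
ft_force: [1.1, -2.3, -0.6]
grip_width: 0.483
grasp_force: 51.0
```

Free descent with low force. I'll continue to the seat.

Call:
jog_arm(
  plan=[
    [[0, 0, 0], [0, 0.0003, 0.001], 0.036],
    [[0, 0, 0], [0, 0.0003, 0.002], 0.036],
    [[0, 0, 0], [0, 0.0003, 0.003], 0.036],
    [[0, 0, 0], [0, 0.0003, 0.004], 0.036],
    [[0, 0, 0], [0, 0.0003, 0.005], 0.036],
    [[0, 0, 0], [0, 0.0003, 0.005], 0.036],
  ],
)

```text
clock: 5.87
position: [0.5517, 0.0977, 0.1182]
ee_rot: [0.991, -0.135, -0.0, -0.0]
ft_force: [1.5, -1.5, -0.5]
grip_width: 0.488
grasp_force: 50.9
```

Call:
jog_arm(
  plan=[
    [[0, 0, 0], [0, 0, 0.001], 0.036],
    [[0, 0, 0], [0, 0, 0.002], 0.036],
    [[0, 0, 0], [0, 0, 0.003], 0.036],
    [[0, 0, 0], [0, 0, 0.003], 0.036],
  ],
)

```text
clock: 6.2
position: [0.552, 0.0977, 0.118]
ee_rot: [0.991, -0.135, 0.001, 0.001]
ft_force: [-11.2, -4.5, 26.5]
grip_width: 0.479
grasp_force: 53.2
```

Seated: 26 N at TCP z 0.118, as predicted. Now releasing.

Call:
jog_arm(
  plan=[
    [[0, 0, 0], [0, 0, -0.002], 0.036],
    [[0, 0, 0], [0, 0, -0.002], 0.05],
    [[0, 0, 0], [0, 0, -0.002], 0.065],
    [[0, 0, 0], [0, 0, -0.002], 0.0854],
    [[0, 0, 0], [0, 0, -0.002], 0.0854],
    [[0, 0, 0], [0, 0, -0.002], 0.0854],
    [[0, 0, 0], [0, 0, -0.002], 0.0854],
    [[0, 0, 0], [0, 0, -0.002], 0.0854],
  ],
)

```text
clock: 6.87
position: [0.5517, 0.0976, 0.1172]
ee_rot: [0.991, -0.135, -0.0, 0.0]
ft_force: [-0.3, 0.6, -0.0]
grip_width: 0.998
grasp_force: 0.0
```

Call:
jog_arm(
  plan=[
    [[0, 0, 0], [0, 0, -0.01], 0.0854],
    [[0, 0, 0], [0, 0, -0.03], 0.0854],
    [[0, 0, 0], [0, 0, -0.055], 0.0854],
    [[0, 0, 0], [0, 0, -0.08], 0.0854],
    [[0, 0, 0], [0, 0, -0.095], 0.0854],
    [[0, 0, 0], [0, 0.02, -0.095], 0.0854],
    [[0, 0, 0], [0, 0.05, -0.095], 0.0854],
    [[0, 0, 0], [0, 0.08, -0.095], 0.0854],
  ],
)

```text
clock: 7.53
position: [0.5301, 0.0206, 0.2134]
ee_rot: [0.991, -0.134, 0.001, -0.0]
ft_force: [0.3, -1.0, -0.4]
grip_width: 1.002
grasp_force: 0.0
```

Call:
jog_arm(
  plan=[
    [[0, 0, 0], [0, 0.02, 0], 0.0854],
    [[0, 0, 0], [0, 0.05, 0], 0.0854],
    [[0, 0, 0], [0, 0.08, 0], 0.0854],
    [[0, 0, 0], [0, 0.11, 0], 0.0854],
    [[0, 0, 0], [0, 0.11, 0], 0.0854],
    [[0, 0, 0], [0, 0.11, 0], 0.0854],
  ],
)

```text
clock: 8.03
position: [0.5006, -0.0871, 0.213]
ee_rot: [0.991, -0.137, 0.0, 0.0]
ft_force: [-0.2, 0.5, 0.0]
grip_width: 1.002
grasp_force: 0.0
```

```bash
python3 - <<'E'
from to import *
import pickle
c=camera("scene");pickle.dump(c,open("s2.pkl","wb"))
to([.4975,-.092,.085])
m=cv2.inRange(cv2.cvtColor(c["img"],cv2.COLOR_RGB2HSV),(105,120,60),(125,255,255))[170:250,340:400];ys,xs=np.nonzero(m);print("blue rows",ys.min()+170,ys.max()+170,"cols",xs.min()+340,xs.max()+340)
f=np.linspace(0,6.28,100)
for z in(.085,.155):
  q=np.array([proj(c,[.552+.021*np.cos(a),.0977+.021*np.sin(a),z]) for a in f]);print(z,q.min(0),q.max(0))
save("seated.png",cv2.resize(c["img"][170:300,280:420],(700,590),interpolation=cv2.INTER_CUBIC)[:590])
E
```

```text
clk 8.08 pos [ 0.501  -0.0855  0.213 ] f [0.  1.3 0. ] w 0.997 g 0.0
toolx [ 0.963 -0.269  0.001] tooly [-0.269 -0.963 -0.   ]
shift [-0.0017  0.0072  0.128 ]
blue rows 201 231 cols 357 374
0.085 [356.70285786 223.16794196] [373.07952205 233.50561536]
0.155 [357.78224051 201.41048882] [374.72212389 211.56559837]
```

View pics/seated.png

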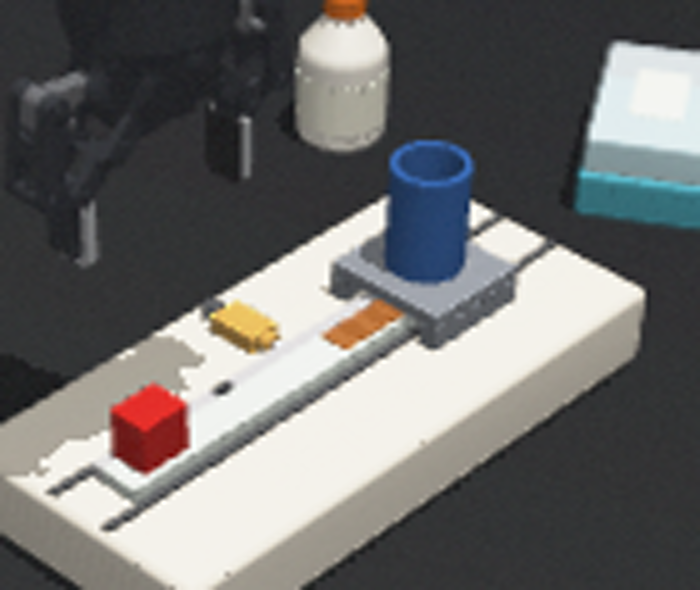

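The picture shows the sleeve standing on the bridge (lower rim at crop (427,283)) and released; the knob is at (150,415). Next I descend to the knob.

Call:
jog_arm(
  plan=[
    [[0, 0, 0], [-0.001, 0.007, 0.03], 0.0854],
    [[0, 0, 0], [-0.001, 0.007, 0.06], 0.0854],
    [[0, 0, 0], [-0.001, 0.007, 0.09], 0.0854],
    [[0, 0, 0], [-0.001, 0.007, 0.11], 0.0854],
    [[0, 0, 0], [-0.001, 0.007, 0.122], 0.0854],
    [[0, 0, 0], [-0.001, 0.007, 0.13], 0.0854],
    [[0, 0, 0], [-0.001, 0.007, 0.134], 0.0854],
    [[0, 0, 0], [-0.001, 0.007, 0.134], 0.0854],
  ],
)

```text
clock: 8.75
position: [0.4983, -0.0915, 0.0785]
ee_rot: [0.991, -0.135, 0.0, -0.0]
ft_force: [-0.2, -0.6, -0.6]
grip_width: 1.0
grasp_force: 0.0
```

Call:
jog_arm(
  plan=[
    [[0, 0, 0], [0, 0, 0], 0.06],
    [[0, 0, 0], [0, 0, 0], 0.045],
    [[0, 0, 0], [0, 0, 0], 0.036],
    [[0, 0, 0], [0, 0, 0], 0.03],
    [[0, 0, 0], [0, 0, 0], 0.026],
    [[0, 0, 0], [0, 0, 0], 0.024],
    [[0, 0, 0], [0, 0, 0], 0.024],
    [[0, 0, 0], [0, 0, 0], 0.024],
  ],
  force=40,
)

```text
clock: 9.42
position: [0.4983, -0.0921, 0.079]
ee_rot: [0.991, -0.135, 0.0, 0.0]
ft_force: [-2.1, 0.6, 6.5]
grip_width: 0.344
grasp_force: 41.8
```

Call:
jog_arm(
  plan=[
    [[0, 0, 0], [0, 0, 0], 0.024],
    [[0, 0, 0], [0, 0, 0], 0.024],
    [[0, 0, 0], [0, 0, 0], 0.024],
    [[0, 0, 0], [0, 0, 0], 0.024],
  ],
)

```text
clock: 9.75
position: [0.4983, -0.0921, 0.0789]
ee_rot: [0.991, -0.135, 0.0, 0.0]
ft_force: [-1.6, -0.4, 7.3]
grip_width: 0.342
grasp_force: 41.8
```

```bash
python3 - <<'E'
from to import *
to(None)
E
```

```text
clk 9.75 pos [ 0.4983 -0.0921  0.0789] f [-1.6 -0.4  7.3] w 0.342 g 41.8
toolx [ 0.963 -0.268  0.001] tooly [-0.268 -0.963  0.   ]
```

Call:
jog_arm(
  plan=[
    [[0, 0, 0], [0, -0.004, 0], 0.024],
    [[0, 0, 0], [0, -0.009, 0], 0.024],
    [[0, 0, 0], [0, -0.014, 0], 0.024],
    [[0, 0, 0], [0, -0.019, 0], 0.024],
    [[0, 0, 0], [0, -0.024, 0], 0.024],
    [[0, 0, 0], [0, -0.029, 0], 0.024],
    [[0, 0, 0], [0, -0.034, 0], 0.024],
    [[0, 0, 0], [0, -0.038, 0], 0.024],
  ],
)

```text
clock: 10.42
position: [0.5081, -0.0565, 0.0789]
ee_rot: [0.991, -0.136, 0.0, 0.001]
ft_force: [-4.7, -4.6, 9.1]
grip_width: 0.342
grasp_force: 42.3
```

Call:
jog_arm(
  plan=[
    [[0, 0, 0], [0, -0.001, 0], 0.024],
    [[0, 0, 0], [0, -0.002, 0], 0.024],
  ],
)

```text
clock: 10.58
position: [0.5089, -0.0536, 0.0789]
ee_rot: [0.991, -0.135, 0.0, 0.0]
ft_force: [-3.2, -2.3, 7.1]
grip_width: 0.346
grasp_force: 42.1
```

```bash
cat > y.py <<'E'
from to import *
to(None);o=get_obs();Y=np.array([.268,.963,0]);print("travel mm",1e3*(o["position"]-[.4983,-.0921,.0789])@Y,"Fy %.1f"%(o["ft_force"]@Y))
E
python3 y.py
```

```text
clk 10.58 pos [ 0.5089 -0.0536  0.0789] f [-3.2 -2.3  7.1] w 0.346 g 42.1
toolx [ 0.963 -0.268  0.001] tooly [-0.268 -0.963  0.001]
travel mm 39.93437396636437 Fy -3.0
```

Call:
jog_arm(
  plan=[
    [[0, 0, 0], [0, -0.001, 0], 0.024],
    [[0, 0, 0], [0, -0.002, 0], 0.024],
    [[0, 0, 0], [0, -0.003, 0], 0.024],
  ],
)

```text
clock: 10.83
position: [0.5096, -0.0512, 0.0789]
ee_rot: [0.991, -0.135, 0.0, 0.001]
ft_force: [-3.9, -1.5, 7.6]
grip_width: 0.348
grasp_force: 42.1
```

Call:
jog_arm(
  plan=[
    [[0, 0, 0], [0, -0.0005, 0], 0.024],
    [[0, 0, 0], [0, -0.001, 0], 0.024],
    [[0, 0, 0], [0, -0.001, 0], 0.024],
  ],
)

```text
clock: 11.08
position: [0.51, -0.0496, 0.079]
ee_rot: [0.991, -0.135, 0.0, 0.0]
ft_force: [-2.9, 0.3, 7.2]
grip_width: 0.345
grasp_force: 42.0
```

Call:
jog_arm(
  plan=[
    [[0, 0, 0], [0, -0.0005, 0], 0.024],
    [[0, 0, 0], [0, -0.001, 0], 0.024],
    [[0, 0, 0], [0, -0.001, 0], 0.024],
  ],
)

```text
clock: 11.33
position: [0.5104, -0.0482, 0.079]
ee_rot: [0.991, -0.135, 0.0, -0.0]
ft_force: [-1.7, 2.1, 6.8]
grip_width: 0.344
grasp_force: 41.9
```

Call:
jog_arm(
  plan=[
    [[0, 0, 0], [0, -0.0005, 0], 0.024],
    [[0, 0, 0], [0, -0.001, 0], 0.024],
    [[0, 0, 0], [0, -0.001, 0], 0.024],
  ],
)

```text
clock: 11.58
position: [0.5107, -0.0472, 0.079]
ee_rot: [0.991, -0.135, 0.0, -0.0]
ft_force: [-2.7, 2.9, 5.4]
grip_width: 0.341
grasp_force: 41.9
```

Call:
jog_arm(
  plan=[
    [[0, 0, 0], [0, -0.0005, 0], 0.024],
    [[0, 0, 0], [0, -0.001, 0], 0.024],
    [[0, 0, 0], [0, -0.001, 0], 0.024],
  ],
)

```text
clock: 11.83
position: [0.5108, -0.0465, 0.079]
ee_rot: [0.991, -0.135, 0.0, 0.0]
ft_force: [-2.5, 1.1, 6.4]
grip_width: 0.344
grasp_force: 42.0
```

```bash
python3 y.py
```

```text
clk 11.83 pos [ 0.5108 -0.0465  0.079 ] f [-2.5  1.1  6.4] w 0.344 g 42.0
toolx [ 0.964 -0.268  0.001] tooly [-0.268 -0.964  0.   ]
travel mm 47.27641028150005 Fy 0.3
```

Call:
jog_arm(
  plan=[
    [[0, 0, 0], [0, -0.0005, 0], 0.024],
    [[0, 0, 0], [0, -0.0005, 0], 0.024],
    [[0, 0, 0], [0, -0.0005, 0], 0.024],
  ],
)

```text
clock: 12.08
position: [0.5109, -0.0464, 0.0789]
ee_rot: [0.991, -0.135, 0.0, 0.0]
ft_force: [-3.3, -0.4, 7.4]
grip_width: 0.347
grasp_force: 42.1
```

Call:
jog_arm(
  plan=[
    [[0, 0, 0], [0, -0.0005, 0], 0.024],
    [[0, 0, 0], [0, -0.0005, 0], 0.024],
    [[0, 0, 0], [0, -0.0005, 0], 0.024],
  ],
)

```text
clock: 12.33
position: [0.5109, -0.0463, 0.0789]
ee_rot: [0.991, -0.135, 0.0, 0.0]
ft_force: [-2.0, -1.6, 7.2]
grip_width: 0.343
grasp_force: 42.1
```

Call:
jog_arm(
  plan=[
    [[0, 0, 0], [0, -0.0005, 0], 0.024],
    [[0, 0, 0], [0, -0.0005, 0], 0.024],
    [[0, 0, 0], [0, -0.0005, 0], 0.024],
  ],
)

```text
clock: 12.58
position: [0.5109, -0.0462, 0.079]
ee_rot: [0.991, -0.135, 0.0, 0.001]
ft_force: [-3.6, -3.2, 8.0]
grip_width: 0.346
grasp_force: 42.2
```

```bash
python3 - <<'E'
exec(open("y.py").read())
c=camera("scene")
p=o["position"]+Y*.06;u,v=proj(c,[p[0],p[1],.07]).astype(int);print(u,v)
im=np.zeros((500,800,3),np.uint8)
im[:,:400]=cv2.resize(c["img"][v-25:v+25,u-20:u+20],(400,500),interpolation=cv2.INTER_CUBIC)
t=camera("top");u,v=proj(t,[p[0],p[1],.07]).astype(int)
im[:,400:]=cv2.resize(t["img"][v-25:v+25,u-20:u+20],(400,500),interpolation=cv2.INTER_CUBIC)
save("notch.png",im)
E
```

```text
clk 12.58 pos [ 0.5109 -0.0462  0.079 ] f [-3.6 -3.2  8. ] w 0.346 g 42.2
toolx [ 0.963 -0.268  0.   ] tooly [-0.268 -0.963  0.001]
travel mm 47.57353869844666 Fy -4.0
340 248
```

View pics/notch.png

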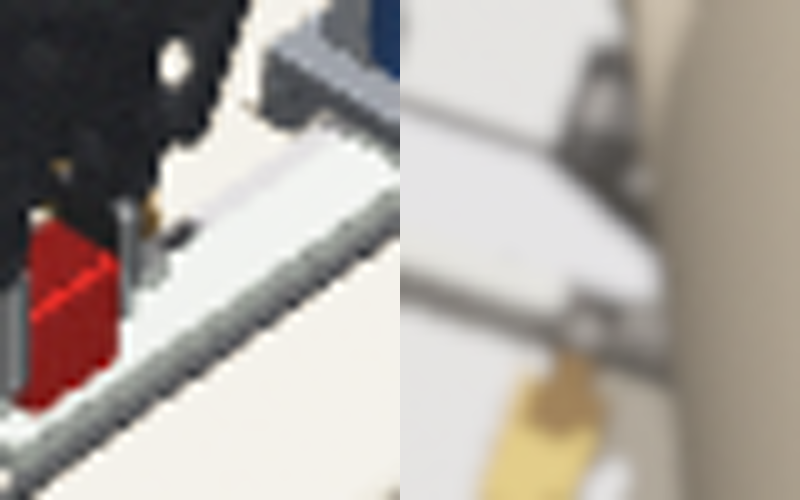

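The picture shows the brass tip in the dark notch at crop (580,330). The slide was drawn forward and then held. I'll push slightly further to confirm it resists well beyond 3 N.

Call:
jog_arm(
  plan=[
    [[0, 0, 0], [0, -0.0005, 0], 0.024],
    [[0, 0, 0], [0, -0.001, 0], 0.024],
    [[0, 0, 0], [0, -0.001, 0], 0.024],
    [[0, 0, 0], [0, -0.001, 0], 0.024],
  ],
)

```text
clock: 13.02
position: [0.511, -0.046, 0.0789]
ee_rot: [0.991, -0.136, -0.0, 0.001]
ft_force: [-4.8, -5.6, 8.4]
grip_width: 0.347
grasp_force: 42.4
```

```bash
python3 y.py
```

```text
clk 13.02 pos [ 0.511  -0.046   0.0789] f [-4.8 -5.6  8.4] w 0.347 g 42.4
toolx [ 0.963 -0.269  0.   ] tooly [-0.269 -0.963  0.002]
travel mm 47.83862243867645 Fy -6.7
```

Held at 6.7 N, twice the sliding friction, with almost no motion, so it's in the notch. Now I relax the push.

Call:
jog_arm(
  plan=[
    [[0, 0, 0], [0, 0.0008, 0], 0.024],
    [[0, 0, 0], [0, 0.0016, 0], 0.024],
    [[0, 0, 0], [0, 0.002, 0], 0.024],
    [[0, 0, 0], [0, 0.002, 0], 0.024],
    [[0, 0, 0], [0, 0.002, 0], 0.024],
    [[0, 0, 0], [0, 0.002, 0], 0.024],
  ],
)

```text
clock: 13.52
position: [0.5109, -0.0463, 0.0789]
ee_rot: [0.991, -0.135, 0.0, 0.0]
ft_force: [-3.0, -0.2, 6.5]
grip_width: 0.347
grasp_force: 42.0
```

```bash
python3 - <<'E'
exec(open("y.py").read())
c=camera("scene");m=cv2.inRange(cv2.cvtColor(c["img"],cv2.COLOR_RGB2HSV),(105,120,60),(125,255,255))[170:250,340:400];ys,xs=np.nonzero(m);print("sleeve",ys.min()+170,ys.max()+170,xs.min()+340,xs.max()+340)
print(0.4<0) if abs(o["ft_force"]@Y)>4 else print(hand_in())
E
```

```text
clk 13.52 pos [ 0.5109 -0.0463  0.0789] f [-3.  -0.2  6.5] w 0.347 g 42.0
toolx [ 0.963 -0.268  0.001] tooly [-0.268 -0.963  0.   ]
travel mm 47.50118707823499 Fy -1.0
sleeve 201 231 357 374
the job is handed in; nothing more can be done
None
```

The job is handed in: the blue sleeve is seated on the port and released, the filter slide is clicked into its notch after about 47.5 mm of travel, and the arm is still holding the red knob there.

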